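Set a front panel and its backing board square in a drilling jig

TASK

Get the instrument front panel ready for drilling: lay the plywood backing board flat on the dark bed of the drilling jig, then the aluminium panel flat on top of it, and push both fully home against the red far fence and the red end stop, so that the two are flush and square in that corner. Leave them released, and leave the tape roll, the screwdriver and the glass jar where they are.

Things in the scene. Friction and masses are not known exactly. Their poses are not given: they have to be found in the camera images.
- backing: bare plywood backing board, 50 mm wide (body x) by 150 mm long (body y) by 6 mm thick; origin at the centre of its underside, z up; either way round is fine. About 40 g. Loose, lying flat on the 2 mm thick green cutting mat.
- panel: aluminium front panel with printed black window and hole markings on top, 50 mm wide (body x) by 150 mm long (body y) by 6 mm thick; origin at the centre of its underside, z up; either way round is fine. About 140 g. Loose, lying flat on the 2 mm thick green cutting mat beside the plywood board.
- jig: drilling jig, fixed to the bench: dark steel bed 140 (its x) by 230 mm (its y), top 12 mm above the bench. Origin: centre of the bed's underside; x points to the far fence, y to the end stop, z up. Fence and end stop are red bars that stand 16 mm above the bed; the other two sides are open. A part pushed home has its centre at x = +25, y = +25 mm and its long edge along the jig's y.
- fence (a point): middle of the far fence's inner face, at the bed's top: jig x = +50, y = -10 mm. The fence is 16 mm thick and 200 mm long, from jig y = -110 to +90 mm. Axes as the jig's.
- end_stop (a point): middle of the end stop's inner face, at the bed's top: jig x = -10, y = +100 mm. The stop is 13 mm thick and 90 mm long, from jig x = -55 to +35 mm. Axes as the jig's.
- tape: bystander: blue tape roll lying flat, 90 mm across, 20 mm high; origin at the centre of its underside
- screwdriver: bystander: screwdriver with red handle, 200 mm long, lying on the bench along its x; origin at the middle of its underside
- jar: bystander: glass jar with black cap, 66 mm across, 90 mm high; origin at the centre of its underside
Things that resemble listed ones, but are neither listed nor needed, are in the scene too. What is shaped like the panel but orange or turquoise is not meant. What is shaped like the backing but purple is not meant.

How it is judged:
On the way, in this order (a step that is already met when the one before it is completed fails the run):
1. the plywood board lies flat on the jig's bed (z of backing in the frame of jig between 0.01 and 0.0145 m and angle between backing's own z axis and vertical below 0.04 rad and x of backing in the frame of jig between -0.075 and 0.035 m and y of backing in the frame of jig between -0.085 and 0.035 m), for 0.2 s.
2. the aluminium panel lies flat on the plywood board on the jig (all of step 1 and z of panel in the frame of jig between 0.016 and 0.0205 m and angle between panel's own z axis and vertical below 0.04 rad and x of panel in the frame of jig between -0.075 and 0.035 m and y of panel in the frame of jig between -0.085 and 0.035 m), for 0.2 s.
At the end, for the whole second after the job is handed in: The plywood lies flat on the jig's bed and the panel flat on the plywood (tilt under 0.04 rad), both at rest with their long edge within 2.5 mm of the far fence, their end within 2.5 mm of the end stop (measured at the part's centre) and within 0.025 rad of square with the jig (all of step 2 and x of backing in the frame of jig between 0.0225 and 0.0275 m and y of backing in the frame of jig between 0.0225 and 0.0275 m and angle between the y axis of each of backing, panel and the y axis of jig, either way round below 0.025 rad and linear speed of each of backing, panel below 0.01 m/s and x of panel in the frame of jig between 0.0225 and 0.0275 m and y of panel in the frame of jig between 0.0225 and 0.0275 m); the robot touches nothing.
It fails at once if the tape roll is moved by more than 20 mm (distance of tape from where it was at the start of the episode above 0.02 m).
It fails at once if the screwdriver is moved by more than 20 mm (distance of screwdriver from where it was at the start of the episode above 0.02 m).
It fails at once if the glass jar is moved by more than 20 mm (distance of jar from where it was at the start of the episode above 0.02 m).
It also fails if it takes over 72 s, if anything falls off the work surface, if the arm or the gripper's body presses on something with over 40 N, if the wrist force passes 120 N, or if a joint passes its speed limit or range.

ROBOT

A 6-joint arm with a two-finger parallel gripper is mounted at the origin on the work surface. World frame = base frame: x ahead of the robot, y to its left, z up, the work surface at z = 0. Lengths are in m, angles in rad, forces in N, time in s.
With the tool pointing down it reaches from about 0.325 to 0.9 m from the base axis. Payload 6.1 kg.
Tool frame: the origin (TCP) lies between the finger pads; the fingertips stand r.finger_overhang ahead of it and the grasp point (between the pads) lies 2 mm behind it (r.finger_overhang is the distance from the TCP to the fingertips, in m); z points along the fingers, y is the line along which they close (so a half turn about z gives the same grasp; the last joint's range is limited). The gripper opens to 85 mm and grips with 20 to 120 N. Pads are 22 mm wide; open, the fingers measure 114 mm over their backs; the gripper's body (76 mm by 85 mm) begins 54 mm behind the grasp point. The pads swing forward as they close: fully open they stand 13 mm farther back than shut.
Start: joints at [1.058, 0.22, 1.526, -0, 1.395, -0.126], TCP at [0.236, 0.579, 0.248] pointing down, gripper open.
Joint ranges: [-2.98, 2.98], [-0.91, 2.08], [0.09, 2.57], [-1.24, 4.39], [0.2, 2.65], [-2.68, 2.68]. Speed limits (rad/s): [2.57, 2.57, 3.01, 3.14, 3.14, 3.14].

INTERFACE

Orientations are given as a unit quaternion [x, y, z, w].
In Python, from cell import r, claw, eyes, ticket gives the robot as it stands. Calls block until the motion is done:
- r.movep(position, orientation): joint-space move of the TCP to a pose.
- r.servo_line(position, frame=None, rate=0.15, until_force=None): straight line of the TCP; frame=None keeps the orientation; rate is the mean speed in m/s. With until_force (N) it stops when the force on the tool has changed by that much, and returns True; else False.
- r.move_joints(angles): joint-space move.
- claw.gripper_to(opening): finger opening in m; the grip force is fixed at half the most; returns when the fingers have stopped.
- r.dwell(seconds).
- r.ik(position, orientation): joint angles nearest the present ones, or None.
- eyes.snapshot(name): name is "scene" or "top"; returns the picture (384x512x3 uint8, red, green, blue); there is no depth.
- eyes.camera_params(name): a dict with "camera_matrix" (3x3 intrinsics, pixels), "k1" (the pictures are not rectified: a ray, as slopes to the right and down, at radius r is drawn at 1 + k1 r^2 times it, then the intrinsics apply), "world_from_camera" (4x4, takes a point from camera to world coordinates). Camera axes: x right, y down, z forward; pixel columns grow to the right and rows downward; lengths in m; the calibration is good to about 2 mm. A picture is of the moment at which its call begins. camera_params takes no time and is no camera call.
A pose or a line that the arm cannot do raises r.Unreachable and nothing moves.
- ticket.job_done(): hands the job in; it is judged then, once.
Readings, each from a call of its own:
- r.get_time(): time.
- r.get_joints(): joint angles.
- r.get_qd(): joint speeds.
- r.get_joint_torque(): joint torques, N m.
- r.get_position(): TCP position.
- r.get_tool_rot(): TCP orientation.
- r.get_ft_force(): force on the tool from outside, world axes, zero at the start.
- r.get_torque(): the same for the moment, N m.
- r.get_opening(): finger opening in m.
- r.get_gripper_force(): force on a finger pad.
Only numpy, scipy, OpenCV 4.12 (cv2) and the standard library are available. Lean on these libraries where they do the work, as an engineer would, in place of code of your own. Each camera call takes 0.05 s, during which the arm holds its last target. There are 200 camera calls.

## Working session

There is one attempt and no reset: what is moved stays moved. The work goes in short steps, each a Python script; the robot and the scene stay as the last script left them, time stands still between calls to the robot, and variables do not carry over. Pictures are saved under pics/ and viewed, at most 10 in all, crops included, and the job is handed in when it is done.

```bash
mkdir -p pics; ls
python3 - <<'E'
from cell import r,claw,eyes,ticket
import cv2,numpy as np
for n in("scene","top"):
    im=eyes.snapshot(n); cv2.imwrite(f"pics/{n}0.png",im[:,:,::-1]); 
    p=eyes.camera_params(n); print(n,p)
print(r.finger_overhang,r.get_time(),r.get_tool_rot(),r.get_opening())
E
```

```text
pics
scene {'camera_matrix': array([[375.31707412,   0.        , 258.99163784],
       [  0.        , 375.31707412, 187.42831763],
       [  0.        ,   0.        ,   1.        ]]), 'k1': -0.020154344485565193, 'world_from_camera': array([[ 0.31929563,  0.71407549, -0.62301404,  1.19752251],
       [ 0.94763546, -0.24482898,  0.20505072, -0.27063675],
       [-0.0061102 , -0.655862  , -0.75485608,  0.86785615],
       [ 0.        ,  0.        ,  0.        ,  1.        ]])}
top {'camera_matrix': array([[349.15828802,   0.        , 258.60275826],
       [  0.        , 349.15828802, 188.27878433],
       [  0.        ,   0.        ,   1.        ]]), 'k1': 0.008009847076585752, 'world_from_camera': array([[ 0.01001954, -0.99372517,  0.11139974,  0.39665178],
       [-0.99979403, -0.01192196, -0.01642445, -0.01758734],
       [ 0.01764949, -0.11121223, -0.99363994,  1.00407211],
       [ 0.        ,  0.        ,  0.        ,  1.        ]])}
0.017 0.1 [ 1.92164631e-01  9.81362301e-01 -8.46604270e-04 -2.66299546e-04] 0.08555568585128415
```

View pics/top0.png

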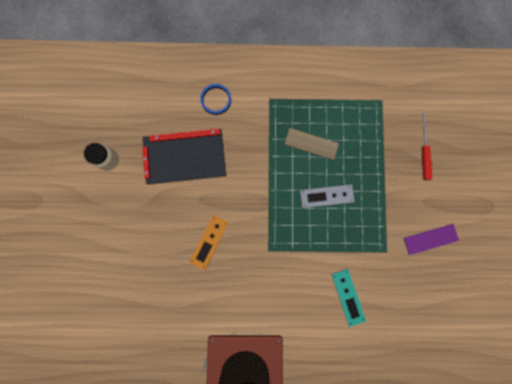

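View pics/scene0.png

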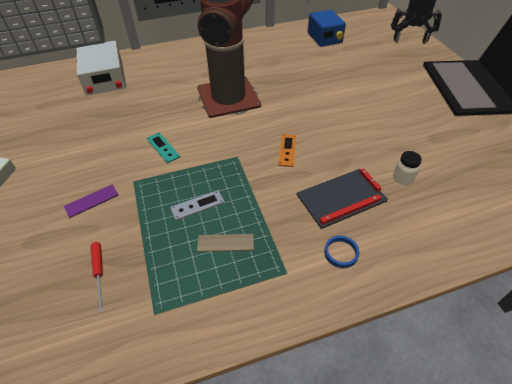

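The top picture shows the jig at (185,158) with its fence on the far side at (185,135) and its end stop at (146,162). The jar is at (97,153) and the tape at (216,99).

- **Panel candidates:** grey (327,196), orange (209,242), turquoise (348,297). The grey one on the mat fits the aluminium panel.
- **Backing candidates:** bare wood (312,143), purple (431,239). The wood one on the mat fits.

Next I'll measure these and make one crop to confirm.

```bash
cat > h.py <<'E'
import cv2,numpy as np
from cell import r,claw,eyes,ticket
from scipy.spatial.transform import Rotation as R
P=eyes.camera_params("top");K=P["camera_matrix"];k1=P["k1"];T=P["world_from_camera"]
def world(px,z):
    d=cv2.undistortPoints(np.float64(px).reshape(-1,1,2),K,np.array([k1,0,0,0.]))[:,0]
    v=np.c_[d,np.ones(len(d))]@T[:3,:3].T
    return (T[:3,3]+v*((z-T[2,3])/v[:,2])[:,None])[:,:2]
def rect(mask,z):
    """largest blob -> centre, long-axis yaw, (long, short) in world"""
    cs,_=cv2.findContours(mask.astype(np.uint8),cv2.RETR_EXTERNAL,cv2.CHAIN_APPROX_NONE)
    c=max(cs,key=cv2.contourArea)[:,0]
    (cx,cy),_,_=rr=cv2.minAreaRect((world((c+.5)/4-.5,z)*1000).astype(np.float32))
    b=cv2.boxPoints(rr);e=[b[1]-b[0],b[2]-b[1]];e.sort(key=np.linalg.norm)
    yaw=np.arctan2(e[1][1],e[1][0])%np.pi
    return np.array([cx,cy])/1000,yaw,np.linalg.norm(e[1]),np.linalg.norm(e[0])
def shot(name=None):
    im=eyes.snapshot("top")
    if name: cv2.imwrite(name,im[:,:,::-1])
    return cv2.resize(im,None,fx=4,fy=4,interpolation=cv2.INTER_CUBIC)
def sub(m,x0,x1,y0,y1):
    o=np.zeros_like(m);o[4*y0:4*y1,4*x0:4*x1]=m[4*y0:4*y1,4*x0:4*x1];return o
def down(yaw):
    """tool down, finger closing line (tool y) along world yaw"""
    y=np.array([np.cos(yaw),np.sin(yaw),0]);z=np.array([0,0,-1.])
    return R.from_matrix(np.c_[np.cross(y,z),y,z]).as_quat()
E
python3 - <<'E'
from h import *
u=shot();hsv=cv2.cvtColor(u,cv2.COLOR_RGB2HSV);H,S,V=[hsv[...,i].astype(int) for i in range(3)]
i=u.astype(int);red_=i[...,0]>i[...,1]*.98
print("backing",rect(sub(red_&(V>70),275,345,120,165),.008))
print("panel",rect(sub((S<60)&(V>90),292,362,178,214),.008))
red=((H<8)|(H>172))&(S>150)&(V>110)
print("fence",rect(sub(red,149,230,125,142),.028))
print("stop",rect(sub(red,138,149,140,184),.028))
print("bed",rect(sub((V<85),142,230,132,188),.012))
for n,p in dict(tape=(216,99),jar=(97,153),sd=(426,150)).items(): print(n,world([p],.02))
c=u[4*110:4*215,4*265:4*370];d=u[4*115:4*200,4*130:4*240]
d=cv2.resize(d,(380,420*d.shape[0]//d.shape[1]));cv2.imwrite("pics/crop.png",np.hstack([c[:420,:420],cv2.copyMakeBorder(d,0,420-d.shape[0],0,0,0)])[:,:,::-1])
E
```

```text
backing (array([ 0.64196454, -0.18651753]), np.float32(1.2739699), np.float32(151.38101), np.float32(52.843212))
panel (array([ 0.49354117, -0.23736969]), np.float32(1.6941996), np.float32(170.09291), np.float32(70.95123))
fence (array([0.65745135, 0.17934122]), np.float32(1.6905854), np.float32(201.43076), np.float32(18.010658))
stop (array([0.57674127, 0.28631262]), np.float32(0.118035726), np.float32(91.67622), np.float32(14.670747))
bed (array([0.59869354, 0.1819288 ]), np.float32(1.6883204), np.float32(228.28043), np.float32(138.39116))
tape [[0.76704451 0.09282032]]
jar [[0.60228902 0.42616967]]
sd [[ 0.62413333 -0.51671895]]
```

View pics/crop.png

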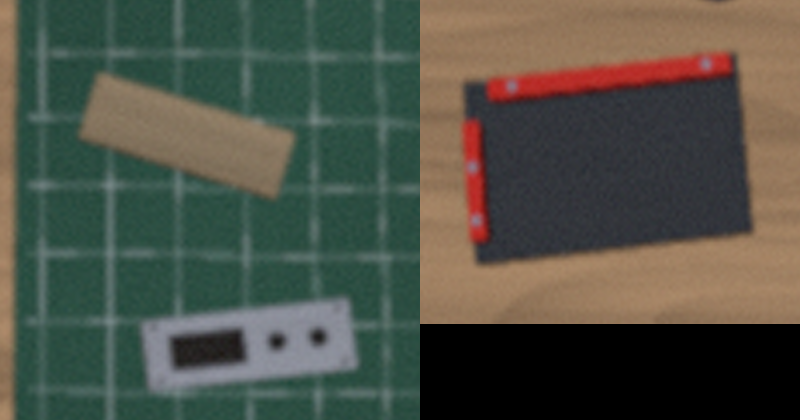

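The crop confirms both parts: bare plywood at upper left and the aluminium panel with its black window at the bottom. The jig's bed is clear. Grid lines leaked into the panel mask, so I'll clean that up and then pick and place the plywood.

```bash
cat >> h.py <<'E'
JY=0.1186  # yaw of jig x
ex=np.array([np.cos(JY),np.sin(JY)]);ey=np.array([-ex[1],ex[0]])
O=np.array([.5987,.1819])
def J(x,y): return O+x*ex+y*ey
def near(yaw,ref):  # closing line is symmetric under half turns
    return ref+(yaw-ref+np.pi/2)%np.pi-np.pi/2
def panelrect(u,box=(292,362,178,214)):
    hsv=cv2.cvtColor(u,cv2.COLOR_RGB2HSV);m=((hsv[...,1]<60)&(hsv[...,2]>90)).astype(np.uint8)
    m=sub(m,*box);return rect(cv2.morphologyEx(cv2.morphologyEx(m,cv2.MORPH_CLOSE,np.ones((5,5))),cv2.MORPH_OPEN,np.ones((33,33))),.008)
E
python3 - <<'E'
from h import *
print("O from fence",np.array([.65745,.17934])-.058*ex+.010*ey,"from stop",np.array([.57674,.28631])+.010*ex-.1065*ey)
print(panelrect(shot()))
print("yaw now",R.from_quat(r.get_tool_rot()).as_matrix()[:2,1])
for n,p,y in [("back",[.642,-.1865],1.274-np.pi/2),("pan",[.4935,-.2374],1.694-np.pi/2),("jig",J(0,0),JY),("pushx",J(-.06,.025),JY+np.pi/2),("pushx-",J(-.06,.025),JY-np.pi/2),("pushy",J(.025,-.13),JY)]:
  for a in(0,np.pi):
    q=r.ik([*p,.1],down(y+a));print(n,a,None if q is None else np.round(q,2))
E
```

```text
O from fence [0.59867421 0.18240707] from stop [0.59927106 0.18174136]
(array([ 0.47836203, -0.26776697]), np.float32(1.5821697), np.float32(25.121208), np.float32(23.032984))
yaw now [0.37720444 0.92612916]
back 0 [-0.4   0.46  1.52 -0.    1.17 -0.1 ]
back 3.141592653589793 None
pan 0 [-0.59  0.19  1.85 -0.    1.09 -0.72]
pan 3.141592653589793 [-0.59  0.19  1.85 -0.    1.09  2.43]
jig 0 [ 0.17  0.36  1.64 -0.    1.13  0.05]
jig 3.141592653589793 None
pushx 0 [ 0.22  0.25  1.79 -0.    1.1  -1.47]
pushx 3.141592653589793 [ 0.22  0.25  1.79 -0.    1.1   1.67]
pushx- 0 [ 0.22  0.25  1.79 -0.    1.1   1.67]
pushx- 3.141592653589793 [ 0.22  0.25  1.79 -0.    1.1  -1.47]
pushy 0 [-0.04  0.4   1.6  -0.    1.15 -0.15]
pushy 3.141592653589793 None
```

```bash
cat >> h.py <<'E'
def touch(p,zhi,zlo,f=4):
    r.servo_line([*p,zhi],rate=.25)
    hit=r.servo_line([*p,zlo],rate=.04,until_force=f)
    return hit,r.get_position()[2]
E
python3 - <<'E'
from h import *
u=shot();hsv=cv2.cvtColor(u,cv2.COLOR_RGB2HSV);m=sub(((hsv[...,1]<60)&(hsv[...,2]>90)).astype(np.uint8),285,365,178,216)
cs,_=cv2.findContours(m,cv2.RETR_EXTERNAL,cv2.CHAIN_APPROX_NONE);f=cv2.drawContours(np.zeros_like(m),cs,-1,1,-1)
print("panel",rect(cv2.morphologyEx(f,cv2.MORPH_OPEN,np.ones((41,41))),.008))
p=np.array([.6420,-.1865]);claw.gripper_to(.07)
r.movep([*p,.10],down(1.274-np.pi/2))
print(touch(p,.04,.008),r.finger_overhang)
z=r.get_position()[2]+.002
r.servo_line([*p,z],rate=.05); claw.gripper_to(.03)
print(r.get_opening(),r.get_gripper_force(),r.get_ft_force())
r.servo_line([*p,.10],rate=.2);print(r.get_opening(),r.get_ft_force(),r.get_position(),r.get_time())
E
```

```text
panel (array([ 0.48823331, -0.23083817]), np.float32(1.6961749), np.float32(156.27658), np.float32(58.10383))
(True, np.float64(0.011338200729644695)) 0.017
0.047968195822281394 67.90010493714362 [-0.20808477  0.21560538 14.05963786]
0.04783353450152441 [-0.04148832 -0.24411675  0.0395475 ] [ 0.64137384 -0.18625061  0.09892566] 5.875
```

Run:
```python
from h import *
p=J(-.005,-.005)
r.movep([*p,.10],down(JY))
print(touch(p,.045,.016,5),r.get_ft_force())
claw.gripper_to(.066)
r.servo_line([*p,.12],rate=.2)
r.movep([.45,-.1,.2],down(-.2))
u=shot("pics/placed.png");hsv=cv2.cvtColor(u,cv2.COLOR_RGB2HSV);H,S,V=[hsv[...,i].astype(int) for i in range(3)]
c,y,a,b=rect(sub((V>95)&((H>8)&(H<30)),150,222,138,181),.018)
print(c,y,a,b,"jig:",(c-O)@ex,(c-O)@ey,y-np.pi/2-JY,r.get_time())
cv2.imwrite("pics/c2.png",u[4*110:4*250,4*130:4*330,::-1])
m=sub(((S<60)&(V>90)).astype(np.uint8),285,365,178,216)
```

```text
(True, np.float64(0.026628384469251087)) [0.19076265 0.29527763 4.67259928]
[0.5952597  0.17675162] 1.6897159 152.48674 53.081932 jig: -0.0040252959665816775 -0.004705153340832808 0.00031948835 10.3417
```

View pics/c2.png

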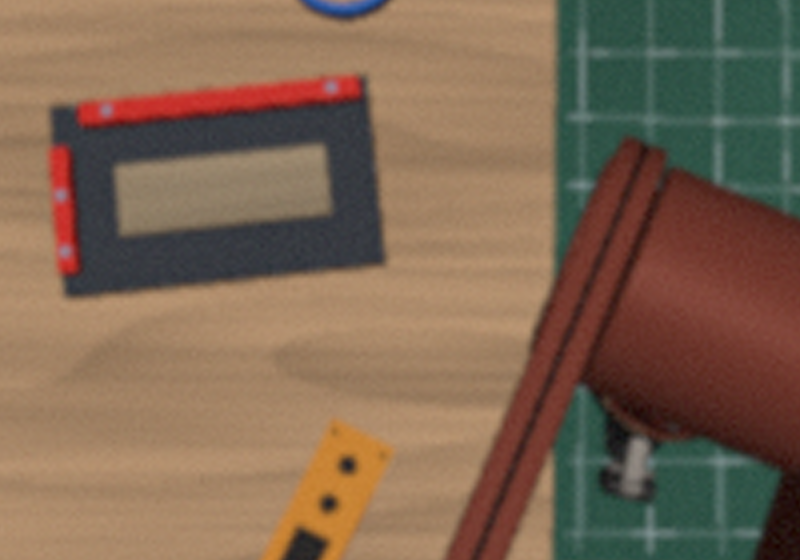

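Run:
```python
from h import *
def cr(c): return world((np.float64(c)+.5)/4-.5+[265,110],.008)
b=cr([(98,72),(296,132),(276,199),(78,138)]);w=cr([(141,322),(349,298),(357,368),(149,391)])
for q in(b,w):
  v=q[0]-q[1]+q[3]-q[2];print(q.mean(0),np.arctan2(v[1],v[0]),np.linalg.norm(v)/2,np.linalg.norm(q[0]-q[3]))
p=w.mean(0);v=w[0]-w[1]+w[3]-w[2];yaw=np.arctan2(v[1],v[0])
claw.gripper_to(.075)
r.movep([*p,.10],down(yaw-np.pi/2))
print(touch(p,.035,.004))
z=r.get_position()[2]+.0055
r.servo_line([*p,z],rate=.05); claw.gripper_to(.03)
print(r.get_opening(),r.get_gripper_force(),r.get_ft_force(),r.get_position())
r.servo_line([*p,.10],rate=.2);print(r.get_opening(),r.get_ft_force(),r.get_time())
```

```text
[ 0.64200806 -0.18675442] 1.2814041659062076 0.15086036298048994 0.051667996798309475
[ 0.48898682 -0.23058212] 1.6947879923276892 0.1512030561132923 0.049852649235090196
(True, np.float64(0.009742526972345029))
0.04763829132868108 65.83974524874066 [-2.24179355  0.59531604  9.31919266] [ 0.48988122 -0.23109956  0.01653829]
0.048174510887603175 [-0.72572182  0.49137991 -2.0375346 ] 13.55
```

Run:
```python
from h import *
p=J(-.004,-.0047)
r.movep([*p,.10],down(JY))
print(touch(p,.05,.024,4),r.get_ft_force())
claw.gripper_to(.066)
r.servo_line([*p,.12],rate=.2)
r.movep([.45,-.1,.2],down(JY))
u=shot();cv2.imwrite("pics/c3.png",u[4*110:4*250,4*130:4*330,::-1]);print(r.get_time())
```

```text
(True, np.float64(0.03256731972359916)) [-0.34761645 -0.4753135   5.47142281]
18.1333
```

View pics/c3.png

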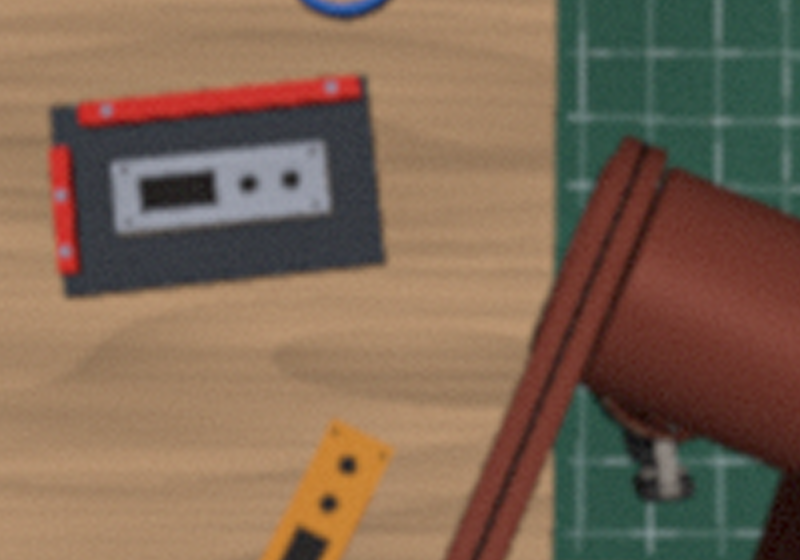

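```bash
cat >> h.py <<'E'
def push(a,b,yaw,op,f=12):
    """lower at jig a, push to jig b until force f, back off, rise; report TCP in jig at stop"""
    claw.gripper_to(op)
    r.movep([*J(*a),.10],down(yaw))
    t=touch(J(*a),.045,.012);z=t[1]+.0025
    r.servo_line([*J(*a),z],rate=.05)
    hit=r.servo_line([*J(*b),z],rate=.05,until_force=f)
    q=r.get_position()[:2]-O;F=r.get_ft_force()
    print(t,hit,"jig",q@ex,q@ey,"F",F.round(1))
    d=np.array(a)-b;d/=np.linalg.norm(d);s=np.array([q@ex,q@ey])+.012*d
    r.servo_line([*J(*s),z],rate=.05);r.servo_line([*J(*s),.10],rate=.25)
def look(n):
    r.movep([.45,-.1,.2],down(JY));u=shot();cv2.imwrite(n,u[4*115:4*195,4*130:4*240,::-1]);print(r.get_time())
E
python3 - <<'E'
from h import *
push((-.058,-.005),(.0,-.005),JY-np.pi/2,.06)
push((.018,-.106),(.018,-.050),JY,.015)
look("pics/c4.png")
E
```

```text
(True, np.float64(0.023951902864099848)) True jig -0.01008808780393044 -0.005100719971994159 F [-0.2 -0.8  0.6]
(True, np.float64(0.029342220450870277)) True jig 0.01774190066695928 -0.05939313184637775 F [ 1.2 -2.6  1.7]
29.1333
```

View pics/c4.png

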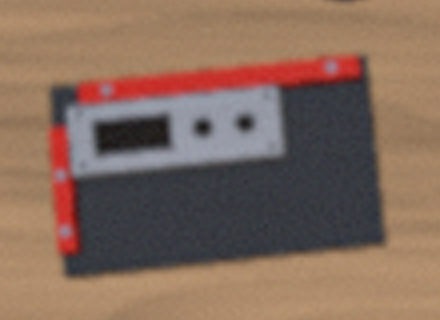

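The panel looks home in the corner and no plywood is showing. I'll make one more settling push each way, then check again.

Run:
```python
from h import *
push((-.035,.02),(.0,.02),JY-np.pi/2,.06,15)
push((.018,-.085),(.018,-.050),JY,.015,15)
push((-.030,.025),(.0,.025),JY-np.pi/2,.06,15)
look("pics/c5.png")
hsv=cv2.cvtColor(shot(),cv2.COLOR_RGB2HSV);H,S,V=[hsv[...,i].astype(int) for i in range(3)]
m=sub(((S<60)&(V>105)),146,206,134,165)
m=cv2.morphologyEx(m.astype(np.uint8),cv2.MORPH_OPEN,np.ones((7,7)))
c,y,a,b=rect(m,.024);print(a,b,"jig",(c-O)@ex,(c-O)@ey,y-np.pi/2-JY)
im=cv2.resize(eyes.snapshot("scene")[160:230,280:400],None,fx=6,fy=6,interpolation=cv2.INTER_CUBIC)
c5=cv2.imread("pics/c5.png");cv2.imwrite("pics/c6.png",im[:,:,::-1]);print(r.get_time())
```

```text
(True, np.float64(0.02396196482005351)) True jig -0.010086622456051587 0.01990537302613433 F [-0.4 -0.5 -0.2]
(True, np.float64(0.029354850614454073)) True jig 0.017799872361641118 -0.059377232585413865 F [-0.1 -3.3  2.2]
(True, np.float64(0.02397112085502948)) True jig -0.010058021871338257 0.024940253789449623 F [1.  0.1 0.4]
44.9917
152.33853 51.900394 jig 0.0254013599086562 0.025687302183720197 -0.0071871206
45.0917
```

View pics/c6.png

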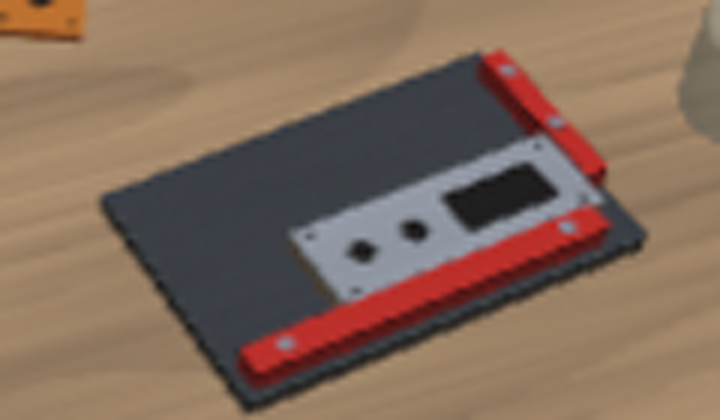

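View pics/c5.png

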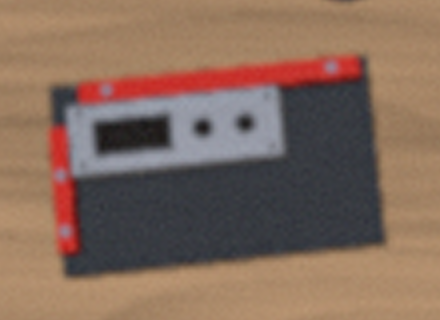

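Both views show the stack in the corner. In the scene crop the plywood edge at (320,282) lies directly under the panel's end, flush with it. The panel measures jig (25.4, 25.7) mm and 0.007 rad off square, and the repeat pushes stopped at the same positions as the first ones, so I'm handing in.

```bash
python3 -c "
from cell import ticket;print(ticket.job_done())"
```

```text
the job is handed in; nothing more can be done
None
```

The job is handed in, with no verdict reported: the plywood and the aluminium panel lie stacked, released and pushed home against the fence and end stop (panel measured at jig x 25.4, y 25.7 mm, 0.007 rad off square), at about 45 s of the 72 s allowed, and I sent the arm nowhere near the tape roll, screwdriver or jar.

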